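# Raise the stack in the tray lift and peel off the top vial tray

## Robot

A 6-joint arm with a two-finger parallel gripper is mounted at the origin on a cart in front of the work surface, level with it; the furniture and walls round the work are solid. World frame = base frame: x ahead of the robot, y to its left, z up, the work surface at z = 0. Lengths are in m, angles in rad, forces in N, time in s.
With the tool pointing down it reaches from about 0.25 to 0.8 m from the base axis. Payload 3.9 kg.
Tool frame: the origin (TCP) lies midway between the tips of the shut fingers; the grasp point (between the pads) lies 19 mm behind it; z points along the fingers, y is the line along which they close (so a half turn about z gives the same grasp; the last joint's range is limited). The gripper opens to 85 mm and grips with 20 to 120 N. Pads are 22 mm wide; open, the fingers measure 114 mm over their backs; the gripper's body (76 mm by 85 mm) begins 54 mm behind the grasp point. The pads swing forward as they close: fully open they stand 13 mm farther back than shut.
Start: joints at [1.198, 0.26, -0.138, 1.173, 0, 1.571], TCP at [0.191, 0.489, 0.231] pointing down, gripper open.
Joint ranges: [-2.78, 2.78], [-0.83, 1.72], [-1.28, 1.37], [-1.9, 2.12], [-1.57, 1.48], [-3.14, 3.14]. Speed limits (rad/s): [2.57, 2.57, 3.14, 3.14, 3.14, 3.14].

## Interface

Orientations are given as a 3x3 rotation matrix whose columns are the frame's x, y, z axes.
In Python, from workcell import telemetry, cams, env gives the robot as it stands. The module is installed in compiled form; this text tells all that it offers.
- The arm moves only by the shell command python3 -m jog 'ROWS' [FORCE]. ROWS is JSON, a list of rows, each a list of 7 numbers: the turn, a rotation vector about the world's x, y, z in rad, then the shift along the world's x, y, z in cm, then the finger opening in cm, from 0 to 8.54. In form: [[wx, wy, wz, tx, ty, tz, jaw], ...]. A call has 1 to 12 rows; each row is the pose to reach, as a shift and turn from the pose commanded when the call began; what a row does not reach only later rows make up. A row lasts 1/12 s, in which the tool goes at most 41.7 mm and 7.16 degrees, less where a joint would pass 70% of its speed; a pose out of reach is approached as far as the arm can. A call with a gripper value outside its range is refused whole. The fingers move at their own pace and stop on an object; FORCE is the grip in N (left out, the last holds). Time passes only in rows, so rows that repeat a pose let the fingers close. It gives the time, the measured TCP pose, the force, the opening and the grip force at its end, in the units of the state.
- telemetry.read_state(): the state, without advancing time (a new reading comes with each control period).
- cams.snapshot(name): name is "side" or "top"; returns the picture (480x640x3 uint8, red, green, blue); there is no depth.
- cams.calibration(name): a dict with "mtx" (3x3 intrinsics, pixels), "rvec" (rotation vector, rad) and "tvec" (3), from world to camera coordinates, as OpenCV has them. Camera axes: x right, y down, z forward; pixel columns grow to the right and rows downward; lengths in m; the calibration is good to about 2 mm. A picture is of the moment at which its call begins. calibration takes no time and is no camera call.
- env.close_job(): hands the job in; it is judged then, once.
The state is a dict: "time": time; "joints": joint angles; "joint_velocities": joint speeds; "tau": joint torques, N m; "tool_pos": TCP position; "eef_rot": TCP orientation; "wrist_force": force on the tool from outside, world axes, zero at the start; "wrist_torque": the same for the moment, N m; "width": opening from 0.0 (shut) to 1.0 (fully open); "gripper_force": force on a finger pad.
Only numpy, scipy, OpenCV 4.12 (cv2) and the standard library are available. Lean on these libraries where they do the work, as an engineer would, in place of code of your own. Each camera call takes 0.05 s, during which the arm holds its last target. There are 200 camera calls.

## Task

Press the lever of the tray lift right down to its stop and let it spring back, so that the stack of white vial trays comes up out of the well. The trays cling together: pinch only the top one by its rim at a corner, lift that corner clear while the opposite corner still sits in the stack, and so peel it off, leaving the other trays in place. Finish while holding it: keep the tray level and right way up over the middle of the steel spill tray, about 20 cm above the bench, ready to be loaded, without putting it down or letting go, and leave the things round about where they are.

Things in the scene. Friction and masses are not known exactly. Their poses are not given: they have to be found in the camera images.
- tray_lift: bench tray lift, fixed: a grey sheet-metal well (octagonal, 114 x 144 mm outside, open-topped, a window in its front, walls ending 80 mm above the bench) on a dark base plate 150 x 186 x 10 mm; in it four nested white trays stand on a lift plate. Origin: centre of the well, on the bench, z up; its front faces its own -x, the lever is on its right flank (-y), the grip in front.
- lever (a joint): angle of the steel lever on the lift's right flank (rad): 0 at rest (sprung up), 0.75 at its lower stop; grows as the grip is pressed down, which takes about 8 N at the grip (10 N at the end) and raises the stack. Let go, it springs back to 0 while the stack stays up, held by friction.
- lever_grip (a point): middle of the lever's grey cross grip, a bar 16 mm thick and 44 mm long lying along the lift's y. It moves on a circle of 120 mm radius about lever_pivot, square to the lift's y: at rest 65 mm above and 101 mm in front (-x) of the pivot, at the stop 21 mm below and 118 mm in front of it (39 mm above the bench).
- lever_pivot (a point): point on the lever's pivot axis (which lies along the lift's y), 60 mm above the bench, in line with the middle of the grip; same axes as the lift.
- stack_lift (a joint): height of the lift plate above its lowest position (m): 0 at the start, about 0.034 after a full stroke of the lever. At 0 the top tray's rim lies 7 mm below the well's edge with a gap of only 4 mm all round, too little for a finger; raised, the rim's top is 27 mm above the edge (107 mm above the bench).
- lift_plate (a point): centre of the lift plate's upper face, on which the lowest tray stands; rises with the stack; same axes as the lift.
- top_tray_center (a point): centre of the top tray, half-way up (13 mm below its top). Formed white vial tray, 45 g, 26 mm deep, outline 100 (x) x 130 (y) mm with corners cut at 45 degrees, tapering walls and a thick rim 9 mm wide and 11 mm high with upright faces. Snap beads at its four corners cling to the tray below: straight up takes about 6 N, one corner about half that; each lets go once some 4 mm up.
- corner_fl (a point): middle of the rim's piece across the front left corner of the top tray, 25 mm long, half-way up the rim (5.5 mm below its top), at x -37, y +52 mm from the tray's centre; the rim's faces here look along the diagonal at 45 degrees to the tray's x and y. Seated, it is 53.5 mm above lift_plate.
- corner_fr (a point): middle of the rim's piece across the front right corner of the top tray, 25 mm long, half-way up the rim (5.5 mm below its top), at x -37, y -52 mm from the tray's centre; the rim's faces here look along the diagonal at 45 degrees to the tray's x and y. Seated, it is 53.5 mm above lift_plate.
- corner_bl (a point): middle of the rim's piece across the back left corner of the top tray, 25 mm long, half-way up the rim (5.5 mm below its top), at x +37, y +52 mm from the tray's centre; the rim's faces here look along the diagonal at 45 degrees to the tray's x and y. Seated, it is 53.5 mm above lift_plate.
- corner_br (a point): middle of the rim's piece across the back right corner of the top tray, 25 mm long, half-way up the rim (5.5 mm below its top), at x +37, y -52 mm from the tray's centre; the rim's faces here look along the diagonal at 45 degrees to the tray's x and y. Seated, it is 53.5 mm above lift_plate.
- second_tray_center (a point): centre of the tray below the top one (the same kind), half-way up; it nests 11 mm lower, its rim right under the top tray's rim. Seated, this point is 35 mm above lift_plate. It stays in the stack.
- spill_center (a point): centre of the inner floor of the empty shallow steel spill tray, fixed, 150 x 200 x 16 mm, lying on the bench on the other side, left or right, of the tray lift.
- beaker: clear beaker 56 x 56 x 70 mm on the bench, a bystander; origin at the centre of its underside
- tape_roll: roll of dark tape 62 x 59 x 19 mm lying on the bench, a bystander; origin at the centre of its underside
- timer: white bench timer 48 x 68 x 16 mm lying on the bench, a bystander; origin at the centre of its underside

How it is judged:
On the way, in this order (a step that is already met when the one before it is completed fails the run):
1. the lever is pressed down to its stop (value of joint lever above 0.7 rad), for 0.1 s.
2. the lever has sprung back up and the stack stands raised (value of joint lever below 0.06 rad and value of joint stack_lift above 0.028 m), for 0.2 s.
3. one corner of the top tray is lifted at least 12 mm while the opposite corner is still seated (less than 4.5 mm up) (((z of corner_fl in the frame of lift_plate above 0.0655 m and z of corner_br in the frame of lift_plate below 0.058 m) or (z of corner_fr in the frame of lift_plate above 0.0655 m and z of corner_bl in the frame of lift_plate below 0.058 m) or (z of corner_bl in the frame of lift_plate above 0.0655 m and z of corner_fr in the frame of lift_plate below 0.058 m) or (z of corner_br in the frame of lift_plate above 0.0655 m and z of corner_fl in the frame of lift_plate below 0.058 m))), for 0.05 s.
At the end, for the whole second after the job is handed in: The fingers alone hold the top tray, its centre within 50 mm of above the spill tray's centre and 120 to 320 mm over the bench, right way up, level within 0.2 rad and still; the second tray sits within 4 mm of its seat in the raised stack (25 mm or more); the lever is back up (under 0.06 rad) (horizontal distance between top_tray_center and spill_center below 0.05 m and height (world z) of top_tray_center between 0.12 and 0.32 m and angle between top_tray_center's own z axis and vertical below 0.2 rad and contact force between the fingers and top_tray above 1 N and linear speed of top_tray below 0.03 m/s and contact force between top_tray and second_tray below 0.05 N and contact force between top_tray and tray_lift below 0.05 N and contact force between top_tray and spill_tray below 0.05 N and contact force between top_tray and beaker below 0.05 N and contact force between top_tray and tape_roll below 0.05 N and contact force between top_tray and timer below 0.05 N and value of joint lever below 0.06 rad and value of joint stack_lift above 0.025 m and z of second_tray_center in the frame of lift_plate between 0.031 and 0.039 m); the arm keeps its last pose, push and grip.
It fails at once if the second tray is pulled out of the stack with the top one (lifted 15 mm) (z of second_tray_center in the frame of lift_plate above 0.05 m).
It fails at once if a bystander is pushed or knocked (moved 30 mm) (distance of any of beaker, tape_roll, timer from where it was at the start of the episode above 0.03 m).
It also fails if it takes over 58 s, if anything falls off the work surface, if the arm or the gripper's body presses on something with over 40 N, if the wrist force passes 120 N, or if a joint passes its speed limit or range.

## Working session

There is one attempt and no reset: what is moved stays moved. The work goes in short steps, Python scripts to look and compute and a shell command to move; the robot and the scene stay as the last step left them, time stands still between calls to the robot, and variables do not carry over. Pictures are saved under pics/ and viewed, at most 10 in all, crops included, and the job is handed in when it is done.

```bash
mkdir -p pics; python3 - <<'E'
from workcell import telemetry, cams
import cv2
s=telemetry.read_state(); print(s['time'],s['tool_pos'],s['eef_rot'],s['width'])
for n in('top','side'):
    cv2.imwrite(f'pics/{n}0.png',cams.snapshot(n)[:,:,::-1]); print(cams.calibration(n))
E
```

```text
0.0 [0.19095511 0.4882945  0.23045586] [[-9.31318142e-01  3.64205971e-01 -7.27680052e-04]
 [ 3.64206698e-01  9.31316266e-01 -1.86900230e-03]
 [-3.00152979e-06 -2.00566170e-03 -9.99997989e-01]] 0.9993787293427444
{'mtx': array([[588.19158714,   0.        , 324.55278266],
       [  0.        , 588.19158714, 236.67515952],
       [  0.        ,   0.        ,   1.        ]]), 'rvec': array([ 2.15704783, -2.12853771,  0.12221172]), 'tvec': array([0.2525124 , 0.54519678, 1.17411025])}
{'mtx': array([[475.97014185,   0.        , 318.7213041 ],
       [  0.        , 475.97014185, 235.96995064],
       [  0.        ,   0.        ,   1.        ]]), 'rvec': array([ 0.6423715 , -2.27004472,  1.61073053]), 'tvec': array([0.58339527, 0.1495055 , 1.00870806])}
```

View pics/top0.png

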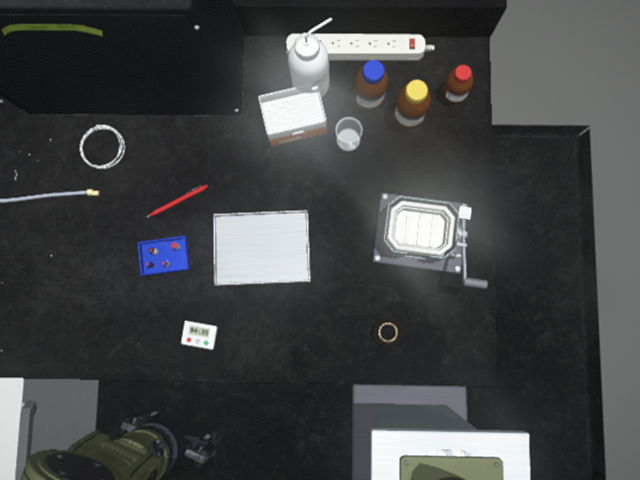

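View pics/side0.png

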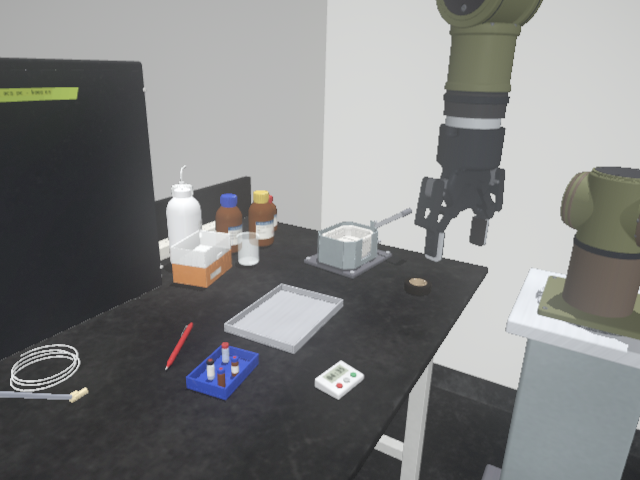

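Top view: lift at about (422,228), lever grip at (476,284) bottom right of it, spill tray centre about (262,247), timer (199,335), tape (388,332), beaker (348,133). Next an enlarged crop of the lift.

```bash
cat > h.py <<'E'
import numpy as np, cv2
from workcell import cams
def w2p(n,P):
    c=cams.calibration(n); return cv2.projectPoints(np.array(P,float).reshape(-1,3),c['rvec'],c['tvec'],c['mtx'],None)[0][:,0]
def p2w(n,uv,z):
    c=cams.calibration(n);R=cv2.Rodrigues(c['rvec'])[0];o=-R.T@c['tvec']
    d=R.T@np.linalg.inv(c['mtx'])@np.array([*uv,1.]);return o+d*(z-o[2])/d[2]
E
python3 - <<'E'
import cv2
from h import *
im=cv2.imread('pics/top0.png')[180:300,360:500]
cv2.imwrite('pics/c1.png',cv2.resize(im,None,fx=5,fy=5,interpolation=cv2.INTER_CUBIC))
for uv in [(214,213),(309,210),(311,284),(215,285)]: print(p2w('top',uv,.016))
for uv in [(199,335),(388,332),(348,133)]: print(p2w('top',uv,.01))
E
```

```text
[0.59272438 0.49547019 0.016     ]
[0.6014291  0.29396624 0.016     ]
[0.44521659 0.28697259 0.016     ]
[0.44041745 0.48731444 0.016     ]
[0.3368203 0.5177626 0.01     ]
[0.34886667 0.12656422 0.01      ]
[0.77242773 0.21295309 0.01      ]
```

View pics/c1.png

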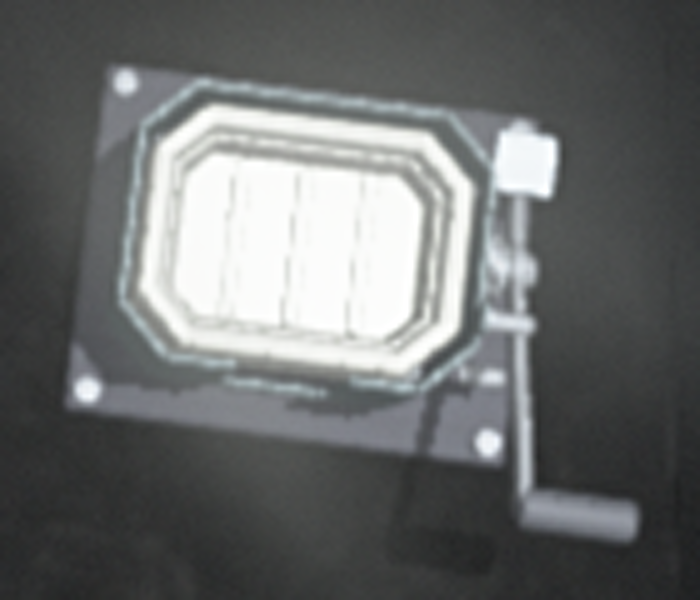

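Crop: tray rim spans x≈140–475, y≈105–373; base plate corners (108,66), (66,408), (503,465); grip from (522,510) to (638,522).

```bash
python3 - <<'E'
from h import *
q=lambda u,v,z:p2w('top',((u+.5)/5-.5+360,(v+.5)/5-.5+180),z)
np.set_printoptions(precision=4,suppress=True)
B=[q(108,66,.01),q(66,408,.01),q(503,465,.01)]
print('base',B,(B[0]+B[2])/2,np.linalg.norm(B[0]-B[1]),np.linalg.norm(B[2]-B[1]))
v=B[1]-B[2];print('yaw',np.arctan2(-v[0],v[1]))
u=B[0]-B[1];print('yaw',np.arctan2(u[1],u[0]))
W=[q(*p,.08) for p in [(205,80),(445,112),(490,165),(425,388),(165,355),(120,295),(140,128)]]
T=[q(*p,.073) for p in [(210,105),(430,135),(475,185),(458,330),(412,373),(190,350),(140,290),(157,150)]]
print('tray',np.mean(T,0)); 
for a,b in[(0,1),(5,4)]: d=T[a]-T[b];print(np.arctan2(-d[0],d[1]))
for a,b in[(7,6),(2,3)]: d=T[a]-T[b];print(np.arctan2(d[1],d[0]))
print('well', (W[0]+W[3])/2,(W[1]+W[4])/2)
g=[q(522,510,.125),q(638,522,.125)];print('grip',g,np.mean(g,0),np.linalg.norm(g[0]-g[1]))
E
```

```text
base [array([0.6414, 0.1411, 0.01  ]), array([0.495 , 0.1584, 0.01  ]), array([ 0.4735, -0.0237,  0.01  ])] [0.5574 0.0587 0.01  ] 0.14741738632390133 0.18338220871674094
yaw -0.11765037308139717
yaw -0.1178358612076702
tray [0.5582 0.0655 0.073 ]
-0.12761744256722146
-0.09179467746764589
-0.11909650462696096
-0.1290911625584797
well [0.5597 0.0644 0.08  ] [0.5596 0.0677 0.08  ]
grip [array([ 0.4479, -0.0064,  0.125 ]), array([ 0.4439, -0.0499,  0.125 ])] [ 0.4459 -0.0282  0.125 ] 0.04362711364246827
```

```bash
python3 -m jog '[[0,0,-1.316,25.5,-51.6,-4,0],[0,0,-1.316,25.5,-51.6,-4,0],[0,0,-1.316,25.5,-51.6,-4,0],[0,0,-1.316,25.5,-51.6,-4,0],[0,0,-1.316,25.5,-51.6,-4,0],[0,0,-1.316,25.5,-51.6,-4,0],[0,0,-1.316,25.5,-51.6,-4,0],[0,0,-1.316,25.5,-51.6,-4,0],[0,0,-1.316,25.5,-51.6,-4,0],[0,0,-1.316,25.5,-51.6,-4,0],[0,0,-1.316,25.5,-51.6,-4,0],[0,0,-1.316,25.5,-51.6,-4,0]]' 30
```

```text
time: 1.1
tool_pos: [0.4123, 0.0397, 0.1964]
eef_rot: [[0.12, 0.993, -0.0], [0.993, -0.12, 0.0], [0.0, -0.0, -1.0]]
wrist_force: [0.9, 0.4, 0.1]
width: 0.003
gripper_force: 0.0
```

```bash
python3 -m jog '[[0,0,0,3.4,-6.8,0,0],[0,0,0,3.4,-6.8,0,0],[0,0,0,3.4,-6.8,-4,0],[0,0,0,3.4,-6.8,-4.5,0],[0,0,0,3.4,-6.8,-4.5,0],[0,0,0,3.4,-6.8,-4.5,0]]'; python3 - <<'E'
from h import *
s=cams.snapshot('side');t=cams.snapshot('top')
a=s[180:300,280:440];b=t[180:300,380:540]
cv2.imwrite('pics/c2.png',cv2.resize(np.hstack([a,b]),None,fx=2.5,fy=2.5,interpolation=cv2.INTER_CUBIC)[:,:,::-1])
E
```

```text
time: 1.6
tool_pos: [0.4452, -0.0258, 0.1516]
eef_rot: [[0.117, 0.993, -0.002], [0.993, -0.117, 0.0], [0.0, -0.002, -1.0]]
wrist_force: [0.7, 0.0, -0.7]
width: -0.0
gripper_force: 0.0
```

View pics/c2.png

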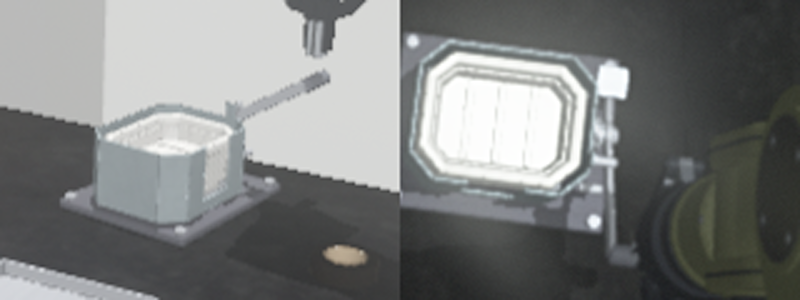

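Fingertips (315,52) stand right above the grip (315,78). Pressing along the arc.

```bash
python3 -m jog '[[0,0,0,0,0,-1.9,0],[0,0,0,-0.5,0,-2.9,0],[0,0,0,-1,0.1,-3.9,0],[0,0,0,-1.4,0.2,-5.1,0],[0,0,0,-1.7,0.2,-6.4,0],[0,0,0,-1.9,0.2,-7.4,0],[0,0,0,-1.9,0.2,-8.4,0],[0,0,0,-1.8,0.2,-9.4,0],[0,0,0,-1.7,0.2,-10.3,0],[0,0,0,-1.7,0.2,-10.7,0],[0,0,0,-1.7,0.2,-10.7,0],[0,0,0,-1.7,0.2,-10.7,0]]'
```

```text
time: 2.7
tool_pos: [0.428, -0.0231, 0.0464]
eef_rot: [[0.116, 0.993, -0.001], [0.993, -0.116, 0.001], [0.0, -0.001, -1.0]]
wrist_force: [-6.3, 0.6, 11.8]
width: -0.0
gripper_force: 6.1
```

```bash
python3 -m jog '[[0,0,0,0,0,-0.2,0],[0,0,0,0,0,-0.3,0],[0,0,0,0,0,-0.3,0],[0,0,0,0,0,-0.3,0]]'; python3 - <<'E'
from h import *
s=cams.snapshot('side')
cv2.imwrite('pics/c3.png',cv2.resize(s[160:320,260:460],None,fx=3,fy=3,interpolation=cv2.INTER_CUBIC)[:,:,::-1])
E
```

```text
time: 3.03
tool_pos: [0.4282, -0.0231, 0.045]
eef_rot: [[0.116, 0.993, -0.0], [0.993, -0.116, 0.0], [0.0, -0.0, -1.0]]
wrist_force: [-11.5, 1.0, 28.9]
width: 0.002
gripper_force: 14.5
```

View pics/c3.png

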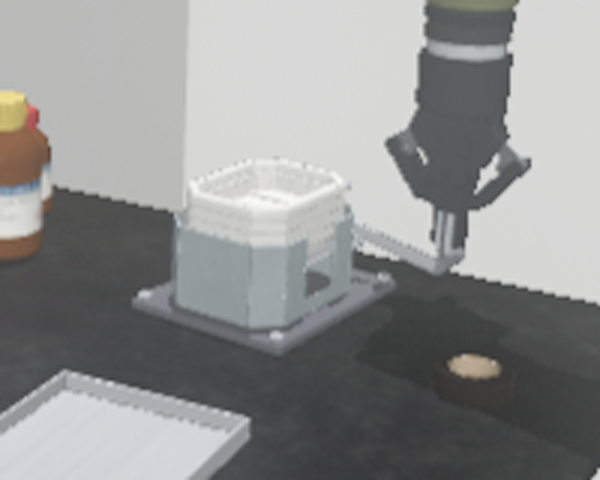

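Lever is on its stop (force jumped to 29 N) and the stack is raised. Release by retracing the arc, then up and clear.

```bash
python3 -m jog '[[0,0,0,-0.1,0,1.4,0],[0,0,0,-0.2,0,2.6,0],[0,0,0,-0.1,0,4,0],[0,0,0,0.2,0,5.2,0],[0,0,0,0.6,0,6.5,0],[0,0,0,1.1,0,7.6,0],[0,0,0,1.6,0,8.8,0],[0,0,0,1.7,0,10,0],[0,0,0,1.7,0,13,2],[0,0,0,1.7,0,16,3.5],[0,0,0,1.7,0,16,3.5],[0,0,0,1.7,0,16,3.5]]'; python3 - <<'E'
from h import *
s=cams.snapshot('top')
cv2.imwrite('pics/c4.png',cv2.resize(s[180:300,360:500],None,fx=5,fy=5,interpolation=cv2.INTER_CUBIC)[:,:,::-1])
E
```

```text
time: 4.08
tool_pos: [0.4486, -0.0235, 0.2049]
eef_rot: [[0.116, 0.993, 0.007], [0.993, -0.116, -0.0], [0.0, 0.007, -1.0]]
wrist_force: [-0.1, -0.2, -0.4]
width: 0.41
gripper_force: 0.0
```

View pics/c4.png

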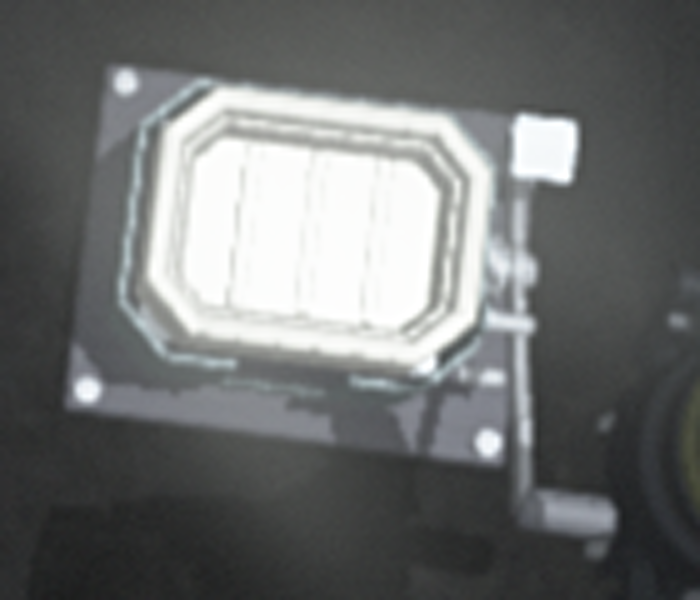

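Stack raised, lever grip back at its rest pixel (570,512). Compare the top tray's rim vertices with the model.

```bash
python3 - <<'E'
from h import *
from scipy.optimize import least_squares
np.set_printoptions(precision=4,suppress=True)
q=lambda u,v,z:p2w('top',((u+.5)/5-.5+360,(v+.5)/5-.5+180),z)
T=np.array([q(*p,.107) for p in [(215,85),(440,110),(490,165),(475,325),(430,368),(190,332),(147,283),(167,138)]])
print(np.mean(T,0))
a,b=.050,.065;c=50+65-(37+52+4.5*2**.5); c=c/1000;print('cut',c)
M=np.array([(a,b-c),(a,-b+c),(a-c,-b),(-a+c,-b),(-a,-b+c),(-a,b-c),(-a+c,b),(a-c,b)])
f=lambda p:(M@np.array([[np.cos(p[2]),np.sin(p[2])],[-np.sin(p[2]),np.cos(p[2])]])+p[:2]-T[:,:2]).ravel()
r=least_squares(f,[.559,.065,-.118]);print(r.x,r.fun.reshape(-1,2)*1000)
for y in(r.x[2],-.118):
  R=np.array([[np.cos(y),-np.sin(y)],[np.sin(y),np.cos(y)]]);print('fl',r.x[:2]+R@[-.037,.052],'br',r.x[:2]+R@[.037,-.052])
E
```

```text
[0.5586 0.0664 0.107 ]
cut 0.019636038969321076
[ 0.5586  0.0664 -0.0983] [[-0.9092  0.0355]
 [-0.8025 -2.5883]
 [-0.6804 -1.0872]
 [ 1.758  -1.8786]
 [ 1.085   2.036 ]
 [-2.8698 -0.1139]
 [-0.359   0.8761]
 [ 2.7778  2.7204]]
fl [0.5268 0.1218] br [0.5903 0.011 ]
fl [0.5279 0.1224] br [0.5892 0.0104]
```

```bash
python3 -m jog '[[0,0,-0.787,7.8,14.5,0,3.5],[0,0,-0.787,7.8,14.5,0,3.5],[0,0,-0.787,7.8,14.5,0,3.5],[0,0,-0.787,7.8,14.5,0,3.5],[0,0,-0.787,7.8,14.5,-2,3.5],[0,0,-0.787,7.8,14.5,-5,3.5],[0,0,-0.787,7.8,14.5,-6.5,3.5],[0,0,-0.787,7.8,14.5,-6.5,3.5],[0,0,-0.787,7.8,14.5,-6.5,3.5],[0,0,-0.787,7.8,14.5,-6.5,3.5]]'; python3 - <<'E'
from h import *
from workcell import telemetry as t
s=t.read_state();print(s['tool_pos'],s['eef_rot'],s['width'])
E
```

```text
time: 4.97
tool_pos: [0.5243, 0.1209, 0.1372]
eef_rot: [[0.785, 0.619, 0.0], [0.619, -0.785, 0.0], [0.0, 0.0, -1.0]]
wrist_force: [0.4, -0.9, -0.1]
width: 0.407
gripper_force: 0.0
[0.52434622 0.12088061 0.13719951] [[ 7.85326967e-01  6.19081065e-01  4.34804060e-04]
 [ 6.19081092e-01 -7.85327062e-01  8.69691323e-05]
 [ 3.95304338e-04  2.00879767e-04 -9.99999902e-01]] 0.4074464126425974
```

```bash
python3 -m jog '[[0,0,0,0.27,0.1,-1.5,3.5],[0,0,0,0.27,0.1,-3,3.5],[0,0,0,0.27,0.1,-3.95,3.5],[0,0,0,0.27,0.1,-3.95,3.5],[0,0,0,0.27,0.1,-3.95,2.2],[0,0,0,0.27,0.1,-3.95,2.2],[0,0,0,0.27,0.1,-3.95,2.2]]' 40; python3 - <<'E'
from h import *
s=cams.snapshot('side');t=cams.snapshot('top')
cv2.imwrite('pics/c5.png',np.hstack([cv2.resize(x,None,fx=4,fy=4,interpolation=cv2.INTER_CUBIC) for x in (s[190:290,300:400],t[175:275,370:470])])[:,:,::-1])
E
```

```text
time: 5.55
tool_pos: [0.5278, 0.1219, 0.0983]
eef_rot: [[0.786, 0.618, 0.002], [0.618, -0.786, 0.0], [0.002, 0.001, -1.0]]
wrist_force: [0.6, -0.4, 0.3]
width: 0.258
gripper_force: 0.0
```

View pics/c5.png

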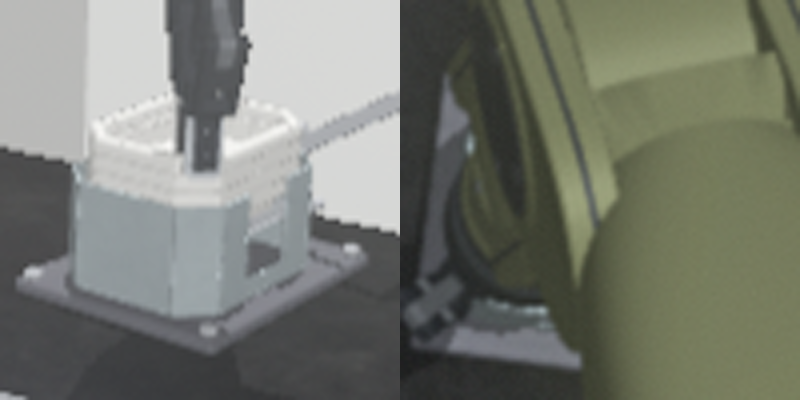

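Outer finger straddles the rim with its tip at (205,172), about at the top rim's lower edge; the other is inside at (182,135). Close.

```bash
python3 -m jog '[[0,0,0,0,0,0,1.4],[0,0,0,0,0,0,1.1],[0,0,0,0,0,0,0.9],[0,0,0,0,0,0,0.5],[0,0,0,0,0,0,0.3],[0,0,0,0,0,0,0.3],[0,0,0,0,0,0,0.3],[0,0,0,0,0,0,0.3]]' 50
```

```text
time: 6.32
tool_pos: [0.5273, 0.1221, 0.0978]
eef_rot: [[0.786, 0.618, 0.001], [0.618, -0.786, 0.001], [0.001, -0.0, -1.0]]
wrist_force: [-1.5, 0.9, 5.6]
width: 0.087
gripper_force: 50.8
```

```bash
python3 -m jog '[[0,0,0,0,0,0,0.2],[0,0,0,0,0,0,0.2],[0.022,0.012,0,0,0,0.32,0.2],[0.033,0.018,0,0,0,0.48,0.2],[0.044,0.024,0,0,0,0.64,0.2],[0.055,0.03,0,0,0,0.8,0.2],[0.066,0.036,0,0.02,-0.03,0.96,0.2],[0.077,0.042,0,0.02,-0.05,1.12,0.2],[0.088,0.048,0,0.03,-0.06,1.28,0.2],[0.11,0.06,0,0.05,-0.09,1.6,0.2],[0.132,0.072,0,0.07,-0.13,1.91,0.2],[0.132,0.072,0,0.07,-0.13,1.91,0.2]]' 90;  python3 - <<'E'
from h import *
s=cams.snapshot('side')
cv2.imwrite('pics/c6.png',cv2.resize(s[180:290,280:420],None,fx=5,fy=5,interpolation=cv2.INTER_CUBIC)[:,:,::-1])
E
```

```text
time: 7.32
tool_pos: [0.5282, 0.1198, 0.1168]
eef_rot: [[0.788, 0.611, -0.072], [0.615, -0.777, 0.133], [0.025, -0.149, -0.989]]
wrist_force: [0.6, 0.5, 0.1]
width: 0.07
gripper_force: 89.5
```

View pics/c6.png

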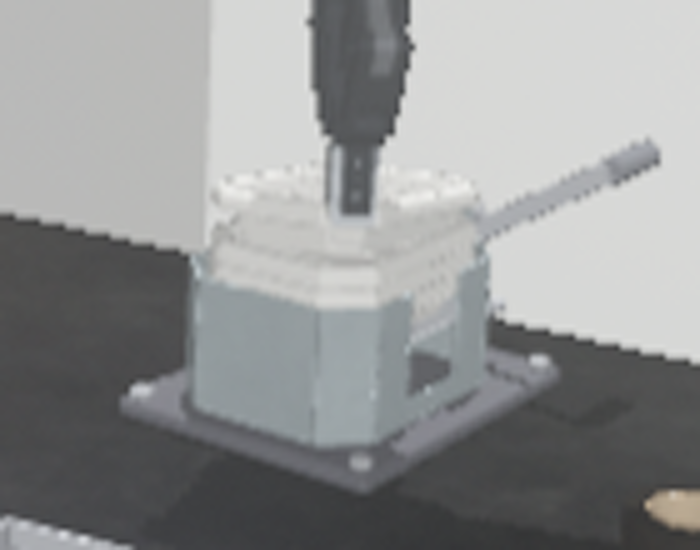

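Only the top tray's front-left corner is up (rim at (345,215)); the trays below stay seated. Tilt a little more, then lift off and level.

```bash
python3 -m jog '[[0.026,0.014,0,0.02,-0.05,0.3,0.2],[0.053,0.029,0,0.05,-0.1,0.6,0.2],[0.053,0.029,0,0.05,-0.1,0.6,0.2],[0.053,0.029,0,0,0,1.2,0.2],[0.053,0.029,0,0,0,2,0.2],[0.053,0.029,0,0,0,3.5,0.2],[0,0,0,0,0,5,0.2],[-0.06,-0.033,0,0,0,7,0.2],[-0.132,-0.072,0,0,0,9,0.2],[-0.132,-0.072,0,0,0,10.5,0.2],[-0.132,-0.072,0,0,0,10.5,0.2]]';  python3 - <<'E'
from h import *
s=cams.snapshot('side')
cv2.imwrite('pics/c7.png',cv2.resize(s[130:290,260:440],None,fx=3.3,fy=3.3,interpolation=cv2.INTER_CUBIC)[:,:,::-1])
E
```

```text
time: 8.28
tool_pos: [0.5286, 0.1223, 0.2254]
eef_rot: [[0.785, 0.62, 0.007], [0.62, -0.785, 0.001], [0.006, 0.003, -1.0]]
wrist_force: [-0.4, -0.0, 0.4]
width: 0.074
gripper_force: 89.0
```

View pics/c7.png

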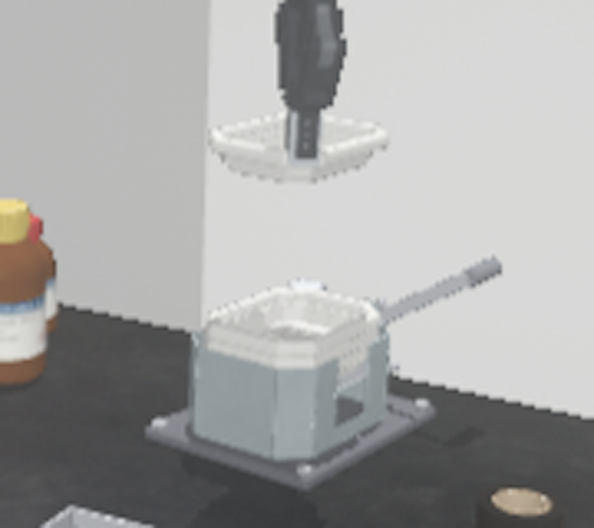

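```bash
python3 -c "
from workcell import telemetry as t;print(t.read_state()['joints'])"
```

```text
[ 2.26264725e-01  2.89400171e-01 -1.17764266e-01  1.15946378e+00
  1.24597136e-04  2.70034973e+00]
```

```bash
python3 -m jog '[[0,0,0.02,-0.2,1,0,0.2],[0,0,0.06,-0.6,3.5,0,0.2],[0,0,0.11,-1.3,6.5,0,0.2],[0,0,0.16,-2,9.5,-0.5,0.2],[0,0,0.21,-2.7,12.5,-0.8,0.2],[0,0,0.26,-3.3,15.5,-1,0.2],[0,0,0.31,-3.9,18.5,-1.2,0.2],[0,0,0.36,-4.5,21.5,-1.5,0.2],[0,0,0.41,-5.1,24.5,-1.7,0.2],[0,0,0.46,-5.7,27.5,-2,0.2],[0,0,0.49,-6.1,29.5,-2,0.2],[0,0,0.51,-6.3,30.3,-2,0.2]]'; python3 -m jog '[[0,0,0,0,0,0,0.2],[0,0,0,0,0,0,0.2],[0,0,0,0,0,0,0.2],[0,0,0,0,0,0,0.2],[0,0,0,0,0,0,0.2],[0,0,0,0,0,0,0.2]]'
python3 - <<'E'
from h import *
s=cams.snapshot('side');t=cams.snapshot('top')
cv2.imwrite('pics/c8.png',np.hstack([cv2.resize(x,None,fx=1.6,fy=1.6) for x in(s[100:400,180:430],t[120:420,180:430])])[:,:,::-1])
E
```

```text
time: 9.33
tool_pos: [0.4628, 0.4259, 0.1985]
eef_rot: [[0.381, 0.925, -0.003], [0.925, -0.381, -0.001], [-0.002, -0.003, -1.0]]
wrist_force: [-0.4, -0.0, -0.1]
width: 0.068
gripper_force: 89.0
time: 9.83
tool_pos: [0.465, 0.4225, 0.2015]
eef_rot: [[0.386, 0.922, 0.0], [0.922, -0.386, 0.0], [0.0, 0.0, -1.0]]
wrist_force: [-0.1, 0.5, 0.0]
width: 0.075
gripper_force: 89.0
```

View pics/c8.png

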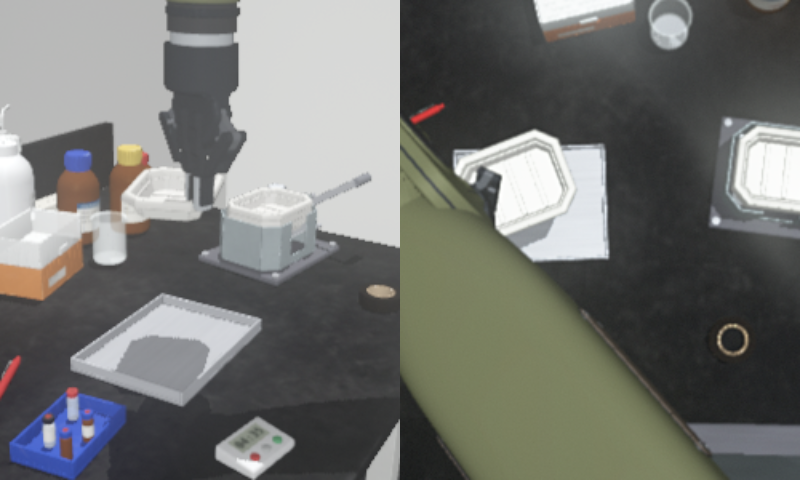

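The tray is level and held at about pixel (258,235) of the top view, over the spill tray; the second tray and the lift look undisturbed. Check the position, then hand in.

```bash
python3 - <<'E'
from h import *
from workcell import env, telemetry as t
p=p2w('top',(258,235.5),.2);print(p)
d=np.hypot(*(p[:2]-[.520,.391]));v=np.abs(t.read_state()['joint_velocities']).max();print(d,v)
if d<.03 and v<.03: print(env.close_job())
E
```

```text
[0.52082019 0.37557624 0.2       ]
0.015445549854855288 0.00677952335827619
the job is handed in; nothing more can be done
None
```

I handed the job in with the top tray peeled off and held level about 20 cm above the bench, roughly 15 mm from the spill tray's centre. In the last picture the lever was back up, and the other trays and the bystanders were in place. I wasn't shown the verdict.

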